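Level the finials on the studio plinths

TASK

Stand the four turned wooden finials on the four white plinths, each upright in the middle of its plinth, so that all four tops come level: the tallest finial on the lowest plinth, the second tallest on the second lowest, and so on to the shortest on the highest. Set them down gently, do not knock any over, and leave the mallet and the gouge where they lie.

Things in the scene. Friction and masses are not known exactly. Their poses are not given: they have to be found in the camera images.
- finial_spire: Tallest finial, 110 mm: a slender tapering spire on a round foot 46 mm across and 12 mm high. Round about its own z axis (up), plain pale wood, loose, standing upright on its foot on the bench at the start; origin at the centre of its underside. About 90 g. Its shaft, 38 mm across at height 30 mm, narrows to 34 mm at 60 mm and 18 mm at 104 mm; grip it at about 45 mm (36 mm across).
- finial_urn: Second tallest finial, 90 mm: an urn with a small knob on top, on a round foot 44 mm across and 10 mm high. Round about its own z axis (up), plain pale wood, loose, standing upright on its foot on the bench at the start; origin at the centre of its underside. About 80 g. Its widest part, 48 mm across, is straight-sided from height 42 to 58 mm: grip it there.
- finial_ball: Third tallest finial, 70 mm: a ball with a small tip, on a round foot 44 mm across and 12 mm high. Round about its own z axis (up), plain pale wood, loose, standing upright on its foot on the bench at the start; origin at the centre of its underside. About 70 g. The ball is 46 mm across and straight-sided from height 37 to 49 mm: grip it there.
- finial_button: Shortest finial, 50 mm: a squat mushroom-like button on a round foot 42 mm across and 9 mm high. Round about its own z axis (up), plain pale wood, loose, standing upright on its foot on the bench at the start; origin at the centre of its underside. About 60 g. Its head is 48 mm across and straight-sided from height 25 to 39 mm: grip it there.
- plinth_20: Lowest and widest plinth: a square slab 96 x 96 mm, 20 mm high. White-painted, flat-topped, fixed to the bench; origin at the centre of its underside (on the bench top), z up, x and y square to its sides.
- plinth_40: Second lowest plinth: a square block 84 x 84 mm, 40 mm high. White-painted, flat-topped, fixed to the bench; origin at the centre of its underside (on the bench top), z up, x and y square to its sides.
- plinth_60: Second highest plinth: a square block 72 x 72 mm, 60 mm high. White-painted, flat-topped, fixed to the bench; origin at the centre of its underside (on the bench top), z up, x and y square to its sides.
- plinth_80: Highest and narrowest plinth: a square block 60 x 60 mm, 80 mm high. White-painted, flat-topped, fixed to the bench; origin at the centre of its underside (on the bench top), z up, x and y square to its sides.
- mallet: Bystander: a carver's round mallet lying on the bench along its x axis, 217 mm long; dark head 76 mm across and 92 mm long reaching from the origin to +x, handle 26 mm thick reaching 125 mm to -x. Origin on the bench under the handle end of the head. Loose, 0.5 kg; must stay where it is.
- gouge: Bystander: a carving gouge lying on the bench along its x axis, 255 mm long and 27 mm high; wooden handle reaching 120 mm to -x of the origin, steel blade 135 mm to +x. Origin on the bench under the ferrule where they meet. Loose, 0.12 kg; must stay where it is.
Mind the look-alikes: they are no part of the job. What is shaped like the finial_urn but green or yellow is not meant.

How it is judged:
By the outcome, as a careful person would: the job done as asked, in the order asked, and still so for the second after the job is handed in, with the robot touching nothing.
It also fails if it takes over 128 s, if anything falls off the work surface, if the arm or the gripper's body presses on something with over 40 N, if the wrist force passes 120 N, or if a joint passes its speed limit or range.

ROBOT

A 6-joint arm with a two-finger parallel gripper is mounted at the origin on the work surface. World frame = base frame: x ahead of the robot, y to its left, z up, the work surface at z = 0. Lengths are in m, angles in degrees, forces in N, time in s.
With the tool pointing down it reaches from about 0.4 to 0.825 m from the base axis. Payload 7 kg.
Tool frame: the origin (TCP) lies midway between the tips of the shut fingers; the grasp point (between the pads) lies 19 mm behind it; z points along the fingers, y is the line along which they close (so a half turn about z gives the same grasp; the last joint's range is limited). The gripper opens to 88 mm and grips with 3 to 60 N. Pads are 19 mm wide; open, the fingers measure 130 mm over their backs; the gripper's body (78 mm by 193 mm) begins 47 mm behind the grasp point.
Start: joints at [-56.087, 20.546, 0.682, 0, -70.136, -16.507], TCP at [0.202, -0.644, 0.227] pointing down, gripper open.
Joint ranges: [-176.03, 176.03], [-82.01, 121.73], [-58.28, 71.71], [-173.87, 95.51], [-174.79, -0.11], [-173.66, 173.66]. Speed limits (degrees/s): [136.94, 136.94, 172.46, 180, 180, 180].

INTERFACE

Orientations are given as [roll, pitch, yaw] about the fixed x, y, z axes, in that order (R = Rz(yaw) Ry(pitch) Rx(roll)).
In Python, from plant import telemetry, viewer, workorder gives the robot as it stands. The module is installed in compiled form; this text tells all that it offers.
- The arm moves only by the tool carry_out, never from a script. Its argument "rows" is a list of rows, each a list of 6 numbers: the shift along the tool's x, y, z in m, then the turn, a rotation vector about the tool's x, y, z in rad. In form: [[tx, ty, tz, ax, ay, az], ...]. A call has 1 to 8 rows; each row is the pose to reach, as a shift and turn from the pose commanded when the call began, along the tool's axes at that moment; what a row does not reach only later rows make up. A row lasts 1/8 s, in which the tool goes at most 62.5 mm and 10.7 degrees, less where a joint would pass 70% of its speed; a pose out of reach is approached as far as the arm can. A call with a gripper value outside its range is refused whole. "grip" is the gripper's target within -1 to 1 (fully open at 1, half-way at 0, shut at -1), set as the call begins (left out, the last holds). The fingers move at their own pace and stop on an object; the grip force is fixed at half the most. Time passes only in rows, so rows that repeat a pose let the fingers close. It gives the time, the measured TCP pose, the force, the opening and the grip force at its end, in the units of the state.
- telemetry.get_obs(): the state, without advancing time (a new reading comes with each control period).
- viewer.snapshot(name): name is "scene" or "top" or "wrist"; returns the picture (384x512x3 uint8, red, green, blue); there is no depth.
- viewer.camera_info(name): a dict with "intrinsics" (3x3 intrinsics, pixels), "extrinsics" (4x4, takes a point from camera to world coordinates); the wrist camera has in their place "tool_from_camera" (4x4, takes a point from camera to tool coordinates, whose origin is the TCP and whose axes are the flange's). Camera axes: x right, y down, z forward; pixel columns grow to the right and rows downward; lengths in m; the calibration is good to about 2 mm. A picture is of the moment at which its call begins: read the wrist's pose just before it. camera_info takes no time and is no camera call.
- workorder.close_job(): hands the job in; it is judged then, once.
The state is a dict: "clock": time; "joint_pos": joint angles; "qvel": joint speeds; "tau": joint torques, N m; "tool_pos": TCP position; "orientation": TCP orientation; "force": force on the tool from outside, world axes, zero at the start; "moment": the same for the moment, N m; "opening": finger opening in m; "gripper_force": force on a finger pad.
Only numpy, scipy, OpenCV 4.12 (cv2) and the standard library are available. Lean on these libraries where they do the work, as an engineer would, in place of code of your own. Each camera call takes 0.05 s, during which the arm holds its last target. There are 200 camera calls.

## Working session

There is one attempt and no reset: what is moved stays moved. The work goes in short steps, Python scripts to look and compute and a tool call to move; the robot and the scene stay as the last step left them, time stands still between calls to the robot, and variables do not carry over. Pictures are saved under pics/ and viewed, at most 14 in all, crops included, and the job is handed in when it is done.

Besides the shell and the picture viewer there is one more tool, called after "Call:" as name([rows], argument=value, ...), one row to a line, values as JSON. carry_out: Moves the arm, as the interface text tells. Its arguments: {"type":"object","properties":{"rows":{"type":"array"},"grip":{"type":"number"}},"required":["rows"]}

```bash
mkdir -p pics; python3 - <<'E'
from plant import telemetry, viewer
import cv2,numpy as np
o=telemetry.get_obs()
print({k:np.round(v,4).tolist() for k,v in o.items()})
for n in("top","scene"):
    im=viewer.snapshot(n); cv2.imwrite(f"pics/{n}0.png",im[...,::-1])
    i=viewer.camera_info(n);print(n,np.round(i["intrinsics"],2).tolist(),np.round(i["extrinsics"],4).tolist())
print(np.round(viewer.camera_info("wrist")["tool_from_camera"],4).tolist())
E
```

```text
{'clock': 0.0, 'joint_pos': [-56.0859, 20.5916, 0.6323, -0.019, -70.1372, -16.5075], 'qvel': [-0.1611, 0.0271, 0.0697, 0.0018, -0.0213, 0.0065], 'tau': [-0.0012, -58.2713, 29.306, 6.9974, 0.0067, -0.0002], 'tool_pos': [0.2017, -0.6436, 0.2256], 'orientation': [179.9024, -0.0103, -162.5998], 'force': [-0.3237, -0.3241, 0.8662], 'moment': [0.0118, 0.0134, -0.0643], 'gripper_force': 0.0, 'opening': 0.0873}
top [[365.07, 0.0, 253.49], [0.0, 365.07, 202.91], [0.0, 0.0, 1.0]] [[0.0215, -0.9949, 0.0987, 0.4472], [-0.9997, -0.0205, 0.0118, -0.0124], [-0.0097, -0.099, -0.995, 1.121], [0.0, 0.0, 0.0, 1.0]]
scene [[420.95, 0.0, 249.36], [0.0, 420.95, 189.59], [0.0, 0.0, 1.0]] [[0.551, 0.5923, -0.5878, 1.2996], [0.8345, -0.392, 0.3873, -0.4873], [-0.001, -0.7039, -0.7103, 0.9247], [0.0, 0.0, 0.0, 1.0]]
[[0.0003, -0.9562, -0.2926, 0.0785], [1.0, 0.0004, -0.0004, -0.0002], [0.0005, -0.2926, 0.9562, -0.1588], [0.0, 0.0, 0.0, 1.0]]
```

```bash
python3 - <<'E'
import cv2
for n in("top","scene"):
    im=cv2.imread(f"pics/{n}0.png"); cv2.imwrite(f"pics/{n}0b.png",cv2.resize(im,(800,600),interpolation=cv2.INTER_CUBIC))
E
```

```text
(no output)
```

View pics/top0b.png

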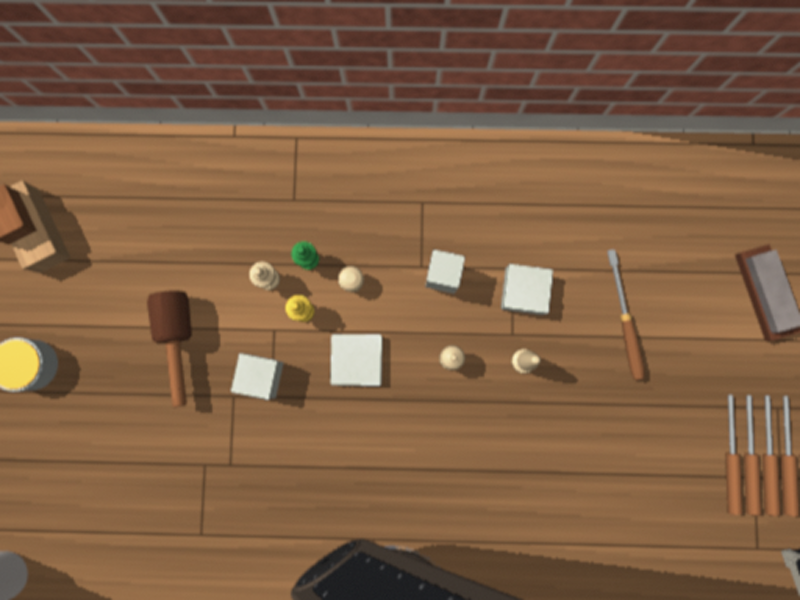

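View pics/scene0b.png

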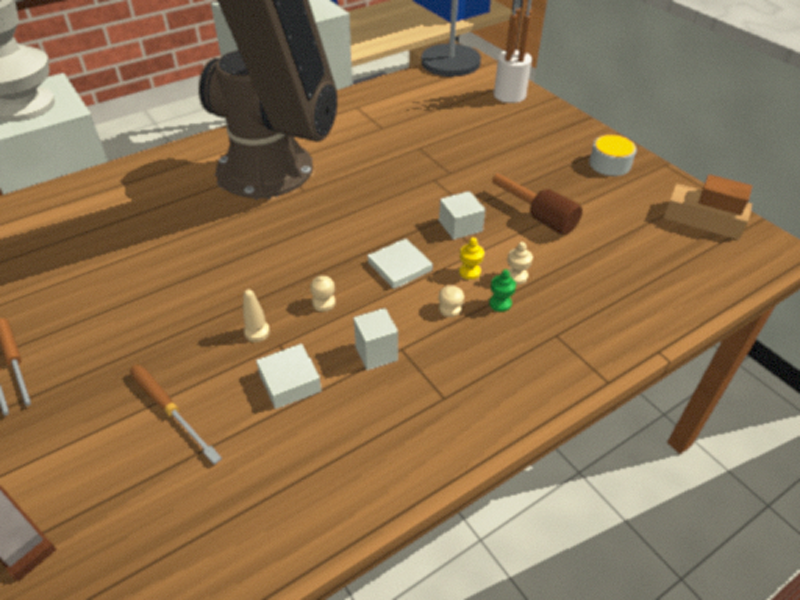

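Overview at 800 px. The pale finials are the spire (523,362), ball (452,358), button (350,279) and urn (264,276). The urn look-alikes are green (305,255) and yellow (299,308), so the pale one at (264,276) is the one meant. The plinths are 20 at (357,360), 40 at (527,289), 60 at (256,377) and 80 at (446,271). An enlarged crop comes next, to confirm this and measure.

```bash
cat > h.py <<'E'
import cv2,numpy as np
from plant import telemetry, viewer
from scipy.spatial.transform import Rotation as R
def ray(K,T,uv,z):
    "world point at height z seen at pixel uv"
    d=T[:3,:3]@np.linalg.solve(K,[uv[0],uv[1],1.]); return T[:3,3]+d*(z-T[2,3])/d[2]
def cam(n):
    i=viewer.camera_info(n); K=np.array(i["intrinsics"])
    if n!="wrist": return K,np.array(i["extrinsics"])
    o=telemetry.get_obs(); T=np.eye(4); T[:3,:3]=R.from_euler("xyz",o["orientation"],degrees=True).as_matrix(); T[:3,3]=o["tool_pos"]
    return K,T@np.array(i["tool_from_camera"])
def proj(K,T,p):
    q=K@(T[:3,:3].T@(np.array(p)-T[:3,3])); return q[:2]/q[2]
E
python3 - <<'E'
import cv2
im=cv2.imread("pics/top0.png")[150:265,140:360]
cv2.imwrite("pics/topc.png",cv2.resize(im,None,fx=3.6,fy=3.6,interpolation=cv2.INTER_CUBIC))
E
```

```text
(no output)
```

View pics/topc.png

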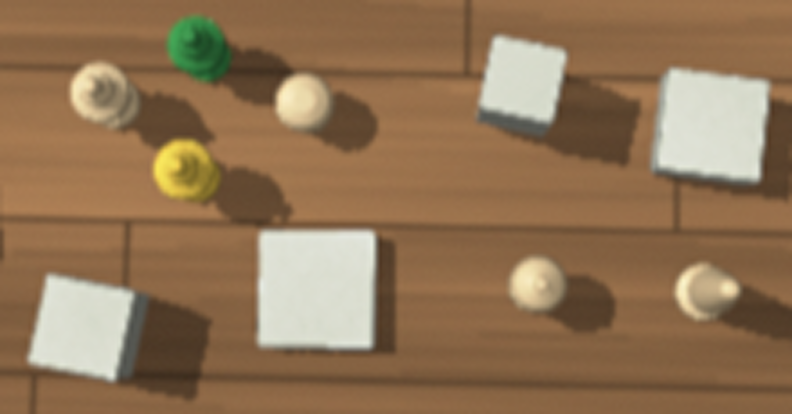

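The crop confirms a pale urn at (99,92), with the green one at (199,46) and the yellow at (186,170), so the plain pale one is meant. The button head is at (304,101), the ball at (537,284), and the spire foot at (703,292) with its tip at (731,289). The plinth top corners read off cleanly.

```bash
python3 - <<'E'
from h import *
K,T=cam("top")
f=lambda u,v:((u+.5)/3.6-.5+140,(v+.5)/3.6-.5+150)
for n,u,v,z in [("urn",99,92,.05),("urntop",98,88,.09),("ball",537,284,.043),("balltip",542,285,.07),("button",304,101,.032),("spirefoot",703,292,.012),("spiretip",731,289,.108)]:
    print(n,ray(K,T,f(u,v),z).round(4))
for n,z,s,c in [("p20",.02,96,[(259,231),(376,230),(376,349),(258,349)]),("p40",.04,84,[(670,68),(769,80),(759,182),(656,171)]),("p60",.06,72,[(48,274),(137,292),(119,381),(29,362)]),("p80",.08,60,[(493,35),(566,50),(550,132),(480,113)])]:
    P=np.array([ray(K,T,f(*q),z) for q in c]); print(n,P.mean(0).round(4),"sides",(np.linalg.norm(P-np.roll(P,-1,0),axis=1)*1e3).round(0))
E
```

```text
urn [0.6311 0.2592 0.05  ]
urntop [0.6275 0.25   0.09  ]
ball [ 0.4806 -0.1052  0.043 ]
balltip [ 0.479  -0.1068  0.07  ]
button [0.63  0.091 0.032]
spirefoot [ 0.4778 -0.2472  0.012 ]
spiretip [ 0.4779 -0.2483  0.108 ]
p20 [0.4728 0.0764 0.02  ] sides [98. 99. 98. 98.]
p40 [ 0.6153 -0.25    0.04  ] sides [83. 86. 85. 87.]
p60 [0.4377 0.2608 0.06  ] sides [74. 72. 74. 72.]
p80 [ 0.6406 -0.0882  0.08  ] sides [60. 68. 58. 64.]
```

Call:
carry_out([
  [0,0,-0.02,0,0,-0.18],
  [0,0,-0.04,0,0,-0.36],
  [0,0,-0.06,0,0,-0.54],
  [0,0,-0.06,0,0,-0.72],
  [0,0,-0.06,0,0,-0.9],
  [0,0,-0.06,0,0,-1.08],
  [0,0,-0.06,0,0,-1.267],
  [0,0,-0.06,0,0,-1.267],
], grip=1)

```text
clock: 1.1
tool_pos: [0.2019, -0.6439, 0.2861]
orientation: [180.0, 0.0, -90.1]
force: [0.3, -0.0, -0.7]
opening: 0.0875
gripper_force: 0.0
```

Call:
carry_out([
  [-0.05,-0.035,0,0,0,0],
  [-0.1,-0.07,0,0,0,0],
  [-0.15,-0.105,0,0,0,0],
  [-0.2,-0.14,0,0,0,0],
  [-0.25,-0.175,0,0,0,0],
  [-0.3,-0.21,0,0,0,0],
  [-0.35,-0.245,0,0,0,0],
  [-0.396,-0.276,0,0,0,0],
])

```text
clock: 2.1
tool_pos: [0.4787, -0.2461, 0.2867]
orientation: [-180.0, -0.0, -90.3]
force: [0.9, -0.7, 0.4]
opening: 0.0877
gripper_force: 0.0
```

```bash
python3 - <<'E'
from h import *
K,T=cam("wrist"); im=viewer.snapshot("wrist")[...,::-1].copy()
np.savez("w1.npz",K=K,T=T); o=telemetry.get_obs();print(o["tool_pos"],o["orientation"],K.round(1).tolist(),T.round(3).tolist())
for p in [(.478,-.2478,.012),(.478,-.2478,.108),(.4798,-.106,.043),(.6153,-.25,.04),(.4728,.0764,.02),(.6406,-.0882,.08)]: print(p,proj(K,T,p).round(1))
cv2.imwrite("pics/w1.png",cv2.resize(im,(800,600),interpolation=cv2.INTER_CUBIC))
E
```

```text
[ 0.48170887 -0.24246076  0.28643281] [-1.79915298e+02  5.35282227e-02 -9.01590723e+01] [[339.5, 0.0, 253.0], [0.0, 339.5, 186.8], [0.0, 0.0, 1.0]] [[-1.0, 0.004, 0.002, 0.479], [0.005, 0.956, 0.292, -0.325], [-0.0, 0.292, -0.956, 0.445], [0.0, 0.0, 0.0, 1.0]]
(0.478, -0.2478, 0.012) [254.3 146.1]
(0.478, -0.2478, 0.108) [254.7 162.9]
(0.4798, -0.106, 0.043) [253.4 256.5]
(0.6153, -0.25, 0.04) [140.7 148.9]
(0.4728, 0.0764, 0.02) [258.4 355.1]
(0.6406, -0.0882, 0.08) [123.3 284.6]
```

View pics/w1.png

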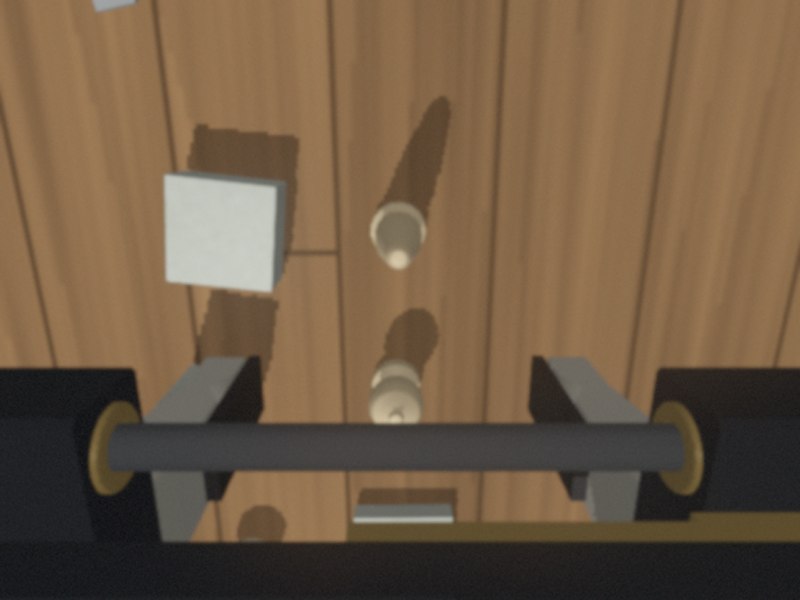

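The wrist view matches the prediction within about 2 px: spire foot at (398,230), tip at (398,258), plinth_40 top centre at (222,232). I'll check that the arm has settled.

```bash
python3 - <<'E'
from h import *
for i in range(4):
    o=telemetry.get_obs();print(o["clock"],o["tool_pos"].round(4) if hasattr(o["tool_pos"],"round") else o["tool_pos"]); viewer.snapshot("wrist")
E
```

```text
2.15 [ 0.4817 -0.2425  0.2864]
2.2 [ 0.4802 -0.2444  0.2863]
2.25 [ 0.4791 -0.2459  0.2864]
2.3 [ 0.4784 -0.247   0.2864]
```

Call:
carry_out([
  [0,0,0.05,0,0,0],
  [0,0,0.1,0,0,0],
  [0,0,0.145,0,0,0],
  [0,0,0.18,0,0,0],
  [0,0,0.205,0,0,0],
  [0,0,0.222,0,0,0],
  [0,0,0.232,0,0,0],
  [0,0,0.237,0,0,0],
])

```text
clock: 3.35
tool_pos: [0.4775, -0.2488, 0.0493]
orientation: [180.0, -0.0, -90.1]
force: [0.4, 0.3, 0.1]
opening: 0.0878
gripper_force: 0.0
```

Call:
carry_out([
  [0,0,0,0,0,0],
  [0,0,0,0,0,0],
  [0,0,0,0,0,0],
  [0,0,0,0,0,0],
  [0,0,0,0,0,0],
  [0,0,0,0,0,0],
  [0,0,0,0,0,0],
  [0,0,0,0,0,0],
], grip=-1)

```text
clock: 4.35
tool_pos: [0.4778, -0.2481, 0.0496]
orientation: [180.0, 0.0, -90.0]
force: [-1.0, 0.0, 1.0]
opening: 0.033
gripper_force: 30.0
```

Call:
carry_out([
  [0,0,-0.005,0,0,0],
  [0,0,-0.015,0,0,0],
  [0,0,-0.03,0,0,0],
  [0,0,-0.05,0,0,0],
  [0,0,-0.07,0,0,0],
  [0,0,-0.09,0,0,0],
  [0,0,-0.1,0,0,0],
  [0,0,-0.1,0,0,0],
])

```text
clock: 5.35
tool_pos: [0.4783, -0.2481, 0.1506]
orientation: [-179.9, -0.0, -90.0]
force: [-0.1, -0.7, -0.3]
opening: 0.0338
gripper_force: 29.9
```

```bash
python3 - <<'E'
from h import *
o=telemetry.get_obs();print(o["tool_pos"],o["opening"],o["gripper_force"])
im=viewer.snapshot("wrist")[...,::-1]
im2=viewer.snapshot("scene")[...,::-1]
cv2.imwrite("pics/w2.png",np.hstack([cv2.resize(im,(400,300),interpolation=cv2.INTER_AREA),cv2.resize(im2[120:270,70:270],(400,300),interpolation=cv2.INTER_CUBIC)]))
E
```

```text
[ 0.47833309 -0.24812981  0.15059552] 0.03378286352836868 29.893078554596286
```

View pics/w2.png

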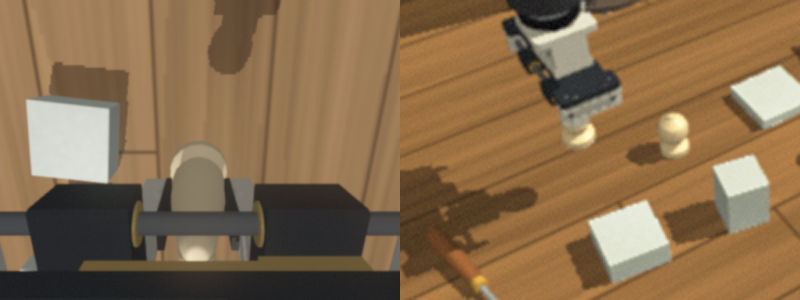

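The spire is held upright between the pads. Next I carry it over plinth_20.

Call:
carry_out([
  [-0.025,0,0,0,0,0],
  [-0.07,0.001,0,0,0,0],
  [-0.12,0.002,0,0,0,0],
  [-0.17,0.003,0,0,0,0],
  [-0.22,0.004,0,0,0,0],
  [-0.265,0.005,0,0,0,0],
  [-0.3,0.005,0,0,0,0],
  [-0.324,0.005,0,0,0,0],
])

```text
clock: 6.45
tool_pos: [0.4723, 0.0773, 0.1487]
orientation: [179.9, -0.0, -89.9]
force: [0.7, 0.6, -1.4]
opening: 0.0338
gripper_force: 29.9
```

Call:
carry_out([
  [0,0,0,0,0,0],
  [0,0,0.01,0,0,0],
  [0,0,0.03,0,0,0],
  [0,0,0.045,0,0,0],
  [0,0,0.055,0,0,0],
  [0,0,0.06,0,0,0],
  [0,0,0.06,0,0,0],
  [0,0,0.06,0,0,0],
])

```text
clock: 7.45
tool_pos: [0.4732, 0.076, 0.0899]
orientation: [-180.0, 0.0, -90.0]
force: [-0.6, 0.6, -1.3]
opening: 0.0338
gripper_force: 29.9
```

```bash
python3 - <<'E'
from h import *
o=telemetry.get_obs();print(o["tool_pos"],o["opening"],o["gripper_force"])
K,T=cam("wrist");im=viewer.snapshot("wrist")[...,::-1]
for s in [(1,1),(1,-1),(-1,-1),(-1,1)]: print(proj(K,T,(.4728+.048*s[0],.0764+.048*s[1],.02)).round(1)*800/512)
print(proj(K,T,(.4728,.0764,.042))*800/512)
cv2.imwrite("pics/w3.png",cv2.resize(im,(800,600),interpolation=cv2.INTER_CUBIC))
E
```

```text
[0.47319502 0.07599657 0.08994329] 0.03376509454875608 29.89353078446584
[298.75    406.40625]
[286.875 206.875]
[510.15625 207.03125]
[497.5     406.40625]
[398.53676756 329.90906967]
```

View pics/w3.png

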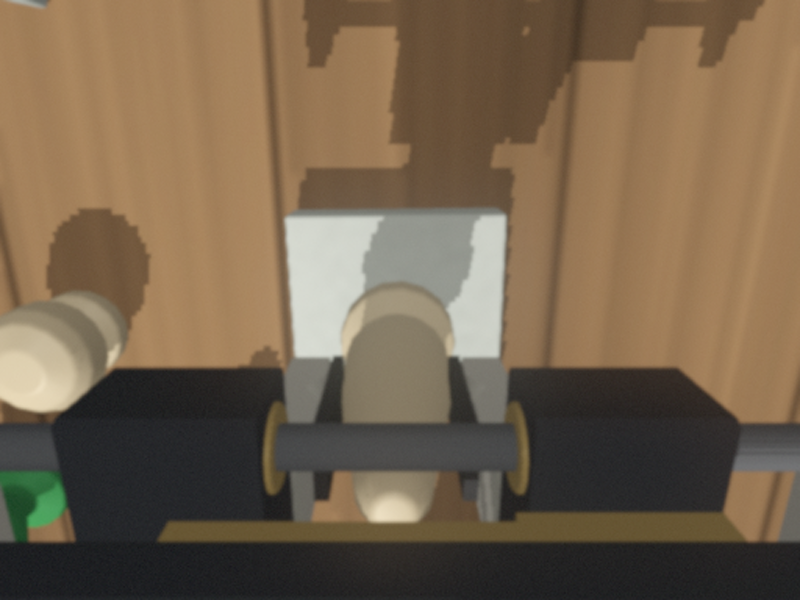

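The plinth's far corners are at (286,215) and (506,212), and the foot's far edge at (398,282) with foot sides at 342 and 453. I compare both in the same camera.

```bash
python3 - <<'E'
from h import *
K,T=cam("wrist"); s=512/800
f=lambda u,v,z: ray(K,T,((u+.5)*s-.5,(v+.5)*s-.5),z).round(4)
for z in (.048,.052): print("foot far edge",f(398,282,z),"sides",f(342,335,z)[:2],f(453,335,z)[:2])
print("plinth far corners",f(286,215,.02),f(506,212,.02))
E
```

```text
foot far edge [0.4732 0.0539 0.048 ] sides [0.4959 0.0763] [0.4509 0.0763]
foot far edge [0.4732 0.0528 0.052 ] sides [0.4955 0.0747] [0.4513 0.0747]
plinth far corners [0.5215 0.0318 0.02  ] [0.4266 0.0305 0.02  ]
```

Call:
carry_out([
  [-0.002,-0.001,0.003,0,0,0],
  [-0.002,-0.001,0.006,0,0,0],
  [-0.002,-0.001,0.009,0,0,0],
  [-0.002,-0.001,0.011,0,0,0],
  [-0.002,-0.001,0.013,0,0,0],
  [-0.002,-0.001,0.014,0,0,0],
  [-0.002,-0.001,0.015,0,0,0],
  [-0.002,-0.001,0.016,0,0,0],
])

```text
clock: 8.5
tool_pos: [0.4739, 0.0779, 0.0735]
orientation: [-180.0, 0.0, -90.0]
force: [0.0, -0.2, -0.2]
opening: 0.0335
gripper_force: 29.9
```

Call:
carry_out([
  [0,0,0.001,0,0,0],
  [0,0,0.002,0,0,0],
  [0,0,0.0025,0,0,0],
  [0,0,0.0025,0,0,0],
])

```text
clock: 9.0
tool_pos: [0.4739, 0.0779, 0.071]
orientation: [180.0, -0.0, -90.0]
force: [-0.1, -0.5, -1.0]
opening: 0.0336
gripper_force: 29.9
```

Call:
carry_out([
  [0,0,0.0005,0,0,0],
  [0,0,0.001,0,0,0],
  [0,0,0.0015,0,0,0],
  [0,0,0.0015,0,0,0],
])

```text
clock: 9.5
tool_pos: [0.4739, 0.0779, 0.0696]
orientation: [-180.0, 0.0, -90.0]
force: [0.2, 0.5, -0.3]
opening: 0.0331
gripper_force: 29.9
```

Call:
carry_out([
  [0,0,0.0004,0,0,0],
  [0,0,0.0008,0,0,0],
  [0,0,0.0008,0,0,0],
  [0,0,0.0008,0,0,0],
])

```text
clock: 10.0
tool_pos: [0.4739, 0.0779, 0.0694]
orientation: [-180.0, -0.0, -90.0]
force: [-3.4, -0.2, 8.6]
opening: 0.0337
gripper_force: 30.2
```

Call:
carry_out([
  [0,0,-0.0005,0,0,0],
  [0,0,-0.0005,0,0,0],
  [0,0,-0.0005,0,0,0],
  [0,0,-0.0005,0,0,0],
  [0,0,-0.0005,0,0,0],
], grip=1)

```text
clock: 10.62
tool_pos: [0.4739, 0.0779, 0.0692]
orientation: [180.0, -0.0, -90.0]
force: [0.8, 0.6, -0.3]
opening: 0.0783
gripper_force: 0.0
```

Call:
carry_out([
  [0,0,-0.01,0,0,0],
  [0,0,-0.03,0,0,0],
  [0,0,-0.06,0,0,0],
  [0,0,-0.1,0,0,0],
  [0,0,-0.14,0,0,0],
  [0,0,-0.18,0,0,0],
  [0,0,-0.2,0,0,0],
  [0,0,-0.2,0,0,0],
])

```text
clock: 11.62
tool_pos: [0.4746, 0.0782, 0.2716]
orientation: [-179.8, 0.1, -90.0]
force: [0.2, 0.7, -0.7]
opening: 0.0875
gripper_force: 0.0
```

Call:
carry_out([
  [-0.025,-0.022,0,0,0,0],
  [-0.06,-0.054,0,0,0,0],
  [-0.095,-0.086,0,0,0,0],
  [-0.13,-0.117,0,0,0,0],
  [-0.155,-0.14,0,0,0,0],
  [-0.172,-0.155,0,0,0,0],
  [-0.172,-0.155,0,0,0,0],
])

```text
clock: 12.5
tool_pos: [0.629, 0.2507, 0.2669]
orientation: [179.8, -0.1, -90.0]
force: [-0.1, -0.1, -0.7]
opening: 0.0874
gripper_force: 0.0
```

```bash
python3 - <<'E'
from h import *
o=telemetry.get_obs();print(o["tool_pos"])
K,T=cam("wrist");im=viewer.snapshot("wrist")[...,::-1]; np.savez("w4.npz",K=K,T=T)
for p in [(.629,.255,.09),(.629,.255,.05)]: print(proj(K,T,p).round(1)*800/512)
top=viewer.snapshot("top")[...,::-1]; cv2.imwrite("pics/top4.png",top)
cv2.imwrite("pics/w4.png",cv2.resize(im,(800,600),interpolation=cv2.INTER_CUBIC))
E
```

```text
[0.62900914 0.25069769 0.26693788]
[395.9375  264.53125]
[395.78125 251.09375]
```

View pics/w4.png

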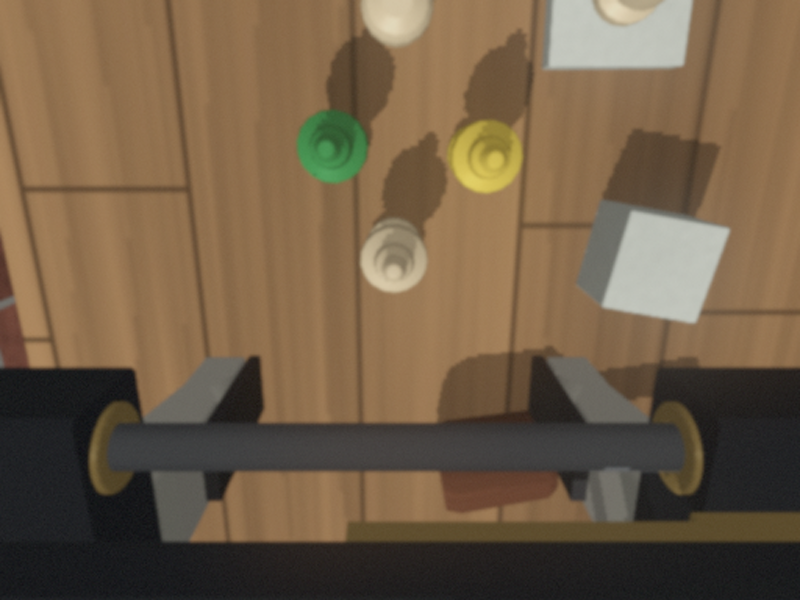

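The wrist view shows the pale urn's wide part at (393,258) and knob at (394,270), between green (332,147) and yellow (486,157). Plinth_60's top is at (665,265).

```bash
python3 - <<'E'
from h import *
d=np.load("w4.npz");K,T=d["K"],d["T"]; s=512/800
f=lambda u,v,z: ray(K,T,((u+.5)*s-.5,(v+.5)*s-.5),z).round(4)
print("urn",f(393.5,258,.054),f(394,270,.088)); print("green",f(328,147,.088),"yellow",f(496,158,.088))
P=np.array([f(*c,.06) for c in [(631,208),(730,229),(696,323),(602,305)]]); print("p60",P.mean(0),np.linalg.norm(P-np.roll(P,-1,0),axis=1))
E
```

```text
urn [0.6308 0.2589 0.054 ] [0.6305 0.259  0.088 ]
green [0.671 0.181 0.088] yellow [0.5674 0.1875 0.088 ]
p60 [0.43785 0.2645  0.06   ] [0.07248558 0.07075966 0.07217091 0.07131683]
```

Call:
carry_out([
  [-0.0085,-0.0015,0.02,0,0,0],
  [-0.0085,-0.0015,0.07,0,0,0],
  [-0.0085,-0.0015,0.12,0,0,0],
  [-0.0085,-0.0015,0.165,0,0,0],
  [-0.0085,-0.0015,0.2,0,0,0],
  [-0.0085,-0.0015,0.225,0,0,0],
  [-0.0085,-0.0015,0.235,0,0,0],
  [-0.0085,-0.0015,0.2385,0,0,0],
])

```text
clock: 13.6
tool_pos: [0.6301, 0.2582, 0.0305]
orientation: [180.0, -0.0, -90.0]
force: [-0.3, -0.2, 0.8]
opening: 0.0879
gripper_force: 0.0
```

Call:
carry_out([
  [0,0,0,0,0,0],
  [0,0,0,0,0,0],
  [0,0,0,0,0,0],
  [0,0,0,0,0,0],
  [0,0,0,0,0,0],
  [0,0,0,0,0,0],
  [0,0,0,0,0,0],
], grip=-1)

```text
clock: 14.48
tool_pos: [0.6304, 0.2585, 0.031]
orientation: [-180.0, 0.0, -90.0]
force: [-1.2, -0.5, 3.5]
opening: 0.0469
gripper_force: 30.0
```

Call:
carry_out([
  [0,0,-0.005,0,0,0],
  [0,0,-0.015,0,0,0],
  [0,0,-0.035,0,0,0],
  [0,0,-0.065,0,0,0],
  [0,0,-0.095,0,0,0],
  [0,0,-0.125,0,0,0],
  [0,0,-0.145,0,0,0],
  [0,0,-0.15,0,0,0],
])

```text
clock: 15.48
tool_pos: [0.6311, 0.2588, 0.183]
orientation: [-179.8, 0.1, -90.0]
force: [-0.3, 0.4, -1.2]
opening: 0.0469
gripper_force: 30.0
```

Call:
carry_out([
  [0.02,0.001,0,0,0,0],
  [0.06,0.002,0,0,0,0],
  [0.11,0.003,0,0,0,0],
  [0.165,0.005,0,0,0,0],
  [0.22,0.007,0,0,0,0],
  [0.275,0.009,0,0,0,0],
  [0.33,0.011,0,0,0,0],
  [0.38,0.013,0,0,0,0],
])

```text
clock: 16.48
tool_pos: [0.6159, -0.1242, 0.1797]
orientation: [179.9, -0.0, -90.0]
force: [1.5, 0.0, -0.4]
opening: 0.0467
gripper_force: 30.0
```

Call:
carry_out([
  [0.05,0,0,0,0,0],
  [0.09,0.001,0,0,0,0],
  [0.115,0.002,0,0,0,0],
  [0.128,0.002,0.02,0,0,0],
  [0.128,0.002,0.05,0,0,0],
  [0.128,0.002,0.075,0,0,0],
  [0.128,0.002,0.09,0,0,0],
  [0.128,0.002,0.09,0,0,0],
])

```text
clock: 17.48
tool_pos: [0.6142, -0.2491, 0.0887]
orientation: [179.8, 0.0, -90.0]
force: [0.2, 0.9, -0.2]
opening: 0.0472
gripper_force: 30.0
```

```bash
python3 - <<'E'
from h import *
o=telemetry.get_obs();print(o["tool_pos"])
K,T=cam("wrist");im=viewer.snapshot("wrist")[...,::-1]; np.savez("w5.npz",K=K,T=T)
cv2.imwrite("pics/w5.png",cv2.resize(im,(800,600),interpolation=cv2.INTER_CUBIC))
E
```

```text
[ 0.6141985  -0.24914778  0.08869662]
```

View pics/w5.png

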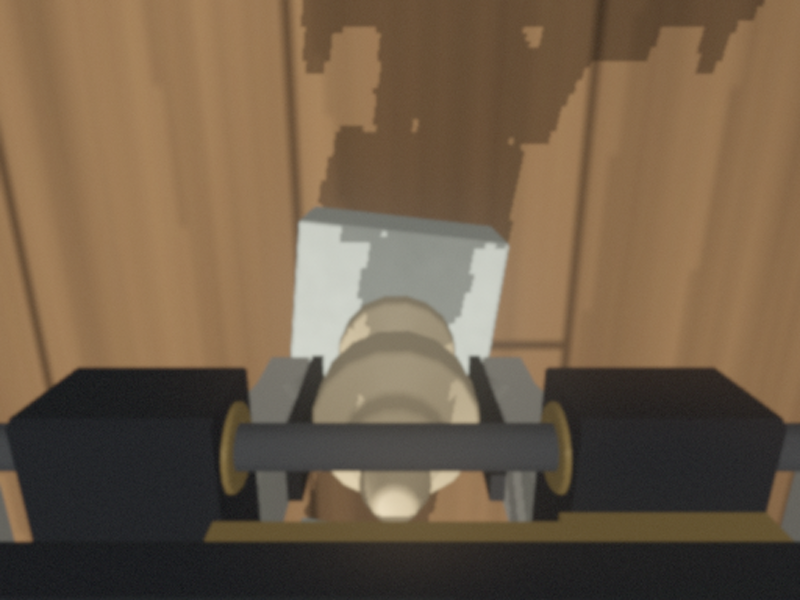

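The urn hangs upright. Plinth_40's far top corners are at (299,220) and (508,244), and the foot's far edge at (396,297).

```bash
python3 - <<'E'
from h import *
d=np.load("w5.npz");K,T=d["K"],d["T"]; s=512/800
f=lambda u,v,z: ray(K,T,((u+.5)*s-.5,(v+.5)*s-.5),z)
a,b=f(299,220,.04),f(508,244,.04); e=b-a; n=np.array([e[1],-e[0],0])/np.linalg.norm(e); n*=np.sign(n[1])
print(a.round(4),b.round(4),np.linalg.norm(e),"centre",((a+b)/2+.042*n).round(4))
print("foot far",f(396,297,.064).round(4),"(+22mm in y)")
E
```

```text
[ 0.6529 -0.2947  0.04  ] [ 0.5702 -0.2851  0.04  ] 0.08322846532144132 centre [ 0.6164 -0.2482  0.04  ]
foot far [ 0.6149 -0.2706  0.064 ] (+22mm in y)
```

Call:
carry_out([
  [-0.0005,-0.001,0.003,0,0,0],
  [-0.0005,-0.001,0.008,0,0,0],
  [-0.0005,-0.001,0.012,0,0,0],
  [-0.0005,-0.001,0.015,0,0,0],
  [-0.0005,-0.001,0.017,0,0,0],
  [-0.0005,-0.001,0.018,0,0,0],
  [-0.0005,-0.001,0.019,0,0,0],
  [-0.0005,-0.001,0.0195,0,0,0],
])

```text
clock: 18.52
tool_pos: [0.6164, -0.2491, 0.0713]
orientation: [-180.0, 0.0, -90.0]
force: [0.4, -0.5, -1.4]
opening: 0.0472
gripper_force: 30.0
```

Call:
carry_out([
  [0,0,0.0003,0,0,0],
  [0,0,0.0006,0,0,0],
  [0,0,0.0006,0,0,0],
])

```text
clock: 18.9
tool_pos: [0.6164, -0.2491, 0.071]
orientation: [-180.0, -0.0, -90.0]
force: [-0.1, 0.5, 1.6]
opening: 0.0467
gripper_force: 30.0
```

Call:
carry_out([
  [0,0,0.0004,0,0,0],
  [0,0,0.0006,0,0,0],
  [0,0,0.0006,0,0,0],
])

```text
clock: 19.27
tool_pos: [0.6164, -0.2492, 0.071]
orientation: [-180.0, -0.0, -90.0]
force: [-2.2, 1.2, 7.3]
opening: 0.0469
gripper_force: 30.0
```

Call:
carry_out([
  [0,0,-0.0003,0,0,0],
  [0,0,-0.0003,0,0,0],
  [0,0,-0.0003,0,0,0],
  [0,0,-0.0003,0,0,0],
  [0,0,-0.0003,0,0,0],
], grip=1)

```text
clock: 19.9
tool_pos: [0.6164, -0.249, 0.0703]
orientation: [180.0, 0.0, -90.0]
force: [0.3, 0.5, 0.0]
opening: 0.0861
gripper_force: 0.0
```

Call:
carry_out([
  [0,0,-0.01,0,0,0],
  [0,0,-0.03,0,0,0],
  [0,0,-0.07,0,0,0],
  [0,0,-0.12,0,0,0],
  [0,0,-0.16,0,0,0],
  [0,0,-0.185,0,0,0],
  [-0.02,0.02,-0.2,0,0,0],
  [-0.05,0.05,-0.2,0,0,0],
])

```text
clock: 20.9
tool_pos: [0.5668, -0.1992, 0.2722]
orientation: [-179.8, -0.0, -90.1]
force: [0.6, -0.0, 0.9]
opening: 0.0875
gripper_force: 0.0
```

Call:
carry_out([
  [-0.035,0.035,0,0,0,0],
  [-0.065,0.06,0,0,0,0],
  [-0.085,0.078,0,0,0,0],
  [-0.0935,0.0865,0,0,0,0],
  [-0.0935,0.0865,0,0,0,0],
  [-0.0935,0.0865,0,0,0,0],
])

```text
clock: 21.65
tool_pos: [0.4804, -0.1059, 0.2705]
orientation: [-180.0, -0.0, -90.0]
force: [0.5, -0.2, 0.0]
opening: 0.0876
gripper_force: 0.0
```

```bash
python3 - <<'E'
from h import *
o=telemetry.get_obs();print(o["tool_pos"])
K,T=cam("wrist");im=viewer.snapshot("wrist")[...,::-1]; np.savez("w6.npz",K=K,T=T)
print([(proj(K,T,(.48,-.1055,z))*800/512).round(1) for z in (.043,.07)])
cv2.imwrite("pics/w6.png",cv2.resize(im,(800,600),interpolation=cv2.INTER_CUBIC))
E
```

```text
[ 0.48043906 -0.10593092  0.27051476]
[array([397.2, 242.5]), array([397.3, 250.4])]
```

View pics/w6.png

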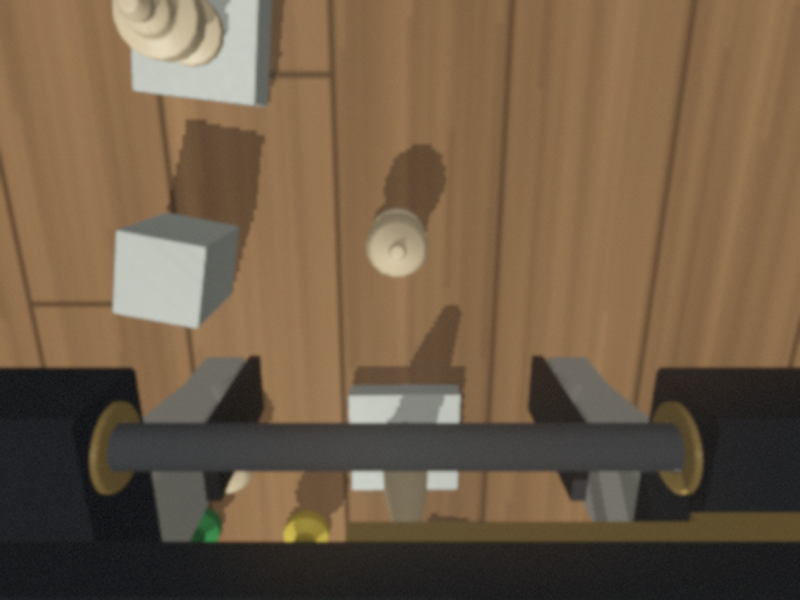

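Ball centre is at (396,245) and tip at (398,250), as predicted. The urn stands on plinth_40 and the spire on plinth_20.

Call:
carry_out([
  [-0.001,0,0.02,0,0,0],
  [-0.001,0,0.07,0,0,0],
  [-0.001,0,0.12,0,0,0],
  [-0.001,0,0.17,0,0,0],
  [-0.001,0,0.21,0,0,0],
  [-0.001,0,0.233,0,0,0],
  [-0.001,0,0.243,0,0,0],
  [-0.001,0,0.2463,0,0,0],
])

```text
clock: 22.7
tool_pos: [0.4801, -0.1049, 0.0237]
orientation: [180.0, -0.0, -90.0]
force: [0.8, -0.5, 1.2]
opening: 0.0877
gripper_force: 0.0
```

Call:
carry_out([
  [0,0,0,0,0,0],
  [0,0,0,0,0,0],
  [0,0,0,0,0,0],
  [0,0,0,0,0,0],
  [0,0,0,0,0,0],
  [0,0,0,0,0,0],
  [0,0,0,0,0,0],
], grip=-1)

```text
clock: 23.58
tool_pos: [0.48, -0.1045, 0.0243]
orientation: [-180.0, 0.0, -90.0]
force: [-1.3, 1.1, 5.3]
opening: 0.0449
gripper_force: 30.0
```

Call:
carry_out([
  [0,0,-0.005,0,0,0],
  [0,0,-0.015,0,0,0],
  [0,0,-0.035,0,0,0],
  [0,0,-0.065,0,0,0],
  [0,0,-0.1,0,0,0],
  [0,0,-0.135,0,0,0],
  [0,0,-0.165,0,0,0],
  [0,0,-0.18,0,0,0],
])

```text
clock: 24.58
tool_pos: [0.4804, -0.1045, 0.2062]
orientation: [-179.8, 0.0, -90.0]
force: [-1.1, -0.0, -1.8]
opening: 0.0451
gripper_force: 30.0
```

```bash
python3 - <<'E'
from h import *
d=np.load("w6.npz");K,T=d["K"],d["T"]; s=512/800
f=lambda u,v,z: ray(K,T,((u+.5)*s-.5,(v+.5)*s-.5),z)
P=np.array([f(*c,.08) for c in [(117,230),(208,247),(196,327),(113,313)]]); print("p80",P.mean(0).round(4),np.linalg.norm(P-np.roll(P,-1,0),axis=1).round(4))
P=np.array([f(*c,.02) for c in [(349,393),(461,393),(459,489),(351,490)]]); print("p20",P.mean(0).round(4),np.linalg.norm(P-np.roll(P,-1,0),axis=1).round(4))
E
```

```text
p80 [ 0.6435 -0.0871  0.08  ] [0.0604 0.0591 0.0577 0.0596]
p20 [0.4731 0.0788 0.02  ] [0.0959 0.097  0.0983 0.0981]
```

Call:
carry_out([
  [-0.025,0.002,0,0,0,0],
  [-0.075,0.008,0,0,0,0],
  [-0.13,0.014,0,0,0,0],
  [-0.185,0.02,0,0,0,0],
  [-0.24,0.027,0,0,0,0],
  [-0.295,0.034,0,0,0,0],
  [-0.34,0.039,0,0,0,0],
  [-0.3675,0.042,0,0,0,0],
])

```text
clock: 25.58
tool_pos: [0.4371, 0.2648, 0.2035]
orientation: [180.0, -0.0, -89.9]
force: [-0.1, -1.0, -0.6]
opening: 0.0447
gripper_force: 30.0
```

Call:
carry_out([
  [0,0,0,0,0,0],
  [0,0,0.02,0,0,0],
  [0,0,0.05,0,0,0],
  [0,0,0.075,0,0,0],
  [0,0,0.09,0,0,0],
  [0,0,0.098,0,0,0],
  [0,0,0.1,0,0,0],
  [0,0,0.1,0,0,0],
])

```text
clock: 26.58
tool_pos: [0.4382, 0.2632, 0.1046]
orientation: [-180.0, 0.0, -90.0]
force: [-0.1, 0.1, -0.6]
opening: 0.0451
gripper_force: 30.0
```

```bash
python3 - <<'E'
from h import *
o=telemetry.get_obs();print(o["tool_pos"])
K,T=cam("wrist");im=viewer.snapshot("wrist")[...,::-1]; np.savez("w7.npz",K=K,T=T)
cv2.imwrite("pics/w7.png",cv2.resize(im,(800,600),interpolation=cv2.INTER_CUBIC))
E
```

```text
[0.43820368 0.26319608 0.104607  ]
```

View pics/w7.png

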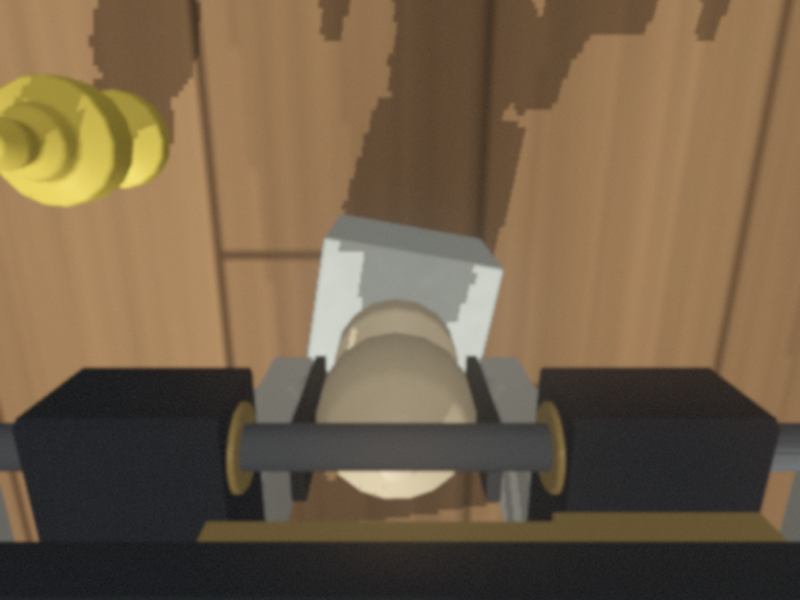

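The ball is upright. Plinth_60's far top corners are at (324,240) and (502,269), and the foot's far edge at (396,300).

```bash
python3 - <<'E'
from h import *
d=np.load("w7.npz");K,T=d["K"],d["T"]; s=512/800
f=lambda u,v,z: ray(K,T,((u+.5)*s-.5,(v+.5)*s-.5),z)
a,b=f(324,240,.06),f(502,269,.06); e=b-a; n=np.array([e[1],-e[0],0])/np.linalg.norm(e); n*=np.sign(n[1])
print(np.linalg.norm(e),"centre",((a+b)/2+.036*n).round(4))
print("foot far",f(396,300,.092).round(4),"(+22mm in y)")
E
```

```text
0.0709241663018735 centre [0.4379 0.2661 0.06  ]
foot far [0.439 0.239 0.092] (+22mm in y)
```

Call:
carry_out([
  [-0.0035,0,0.003,0,0,0],
  [-0.0035,0,0.008,0,0,0],
  [-0.0035,0,0.012,0,0,0],
  [-0.0035,0,0.015,0,0,0],
  [-0.0035,0,0.017,0,0,0],
  [-0.0035,0,0.0185,0,0,0],
  [-0.0035,0,0.0195,0,0,0],
  [-0.0035,0,0.02,0,0,0],
])

```text
clock: 27.62
tool_pos: [0.4379, 0.2664, 0.0843]
orientation: [-180.0, -0.0, -90.0]
force: [-2.8, -1.0, 5.3]
opening: 0.0454
gripper_force: 30.0
```

Call:
carry_out([
  [0,0,0.0004,0,0,0],
  [0,0,0.0007,0,0,0],
  [0,0,0.0007,0,0,0],
])

```text
clock: 28.0
tool_pos: [0.438, 0.2665, 0.0843]
orientation: [-180.0, 0.0, -90.0]
force: [-4.4, -1.7, 8.3]
opening: 0.0451
gripper_force: 30.0
```

```bash
python3 - <<'E'
from h import *
K,T=cam("wrist");im=viewer.snapshot("wrist")[...,::-1]; np.savez("w8.npz",K=K,T=T); cv2.imwrite("pics/w8.png",im)
cv2.imwrite("pics/w8c.png",cv2.resize(im[120:270,150:350],(800,600),interpolation=cv2.INTER_CUBIC))
E
```

```text
(no output)
```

View pics/w8c.png

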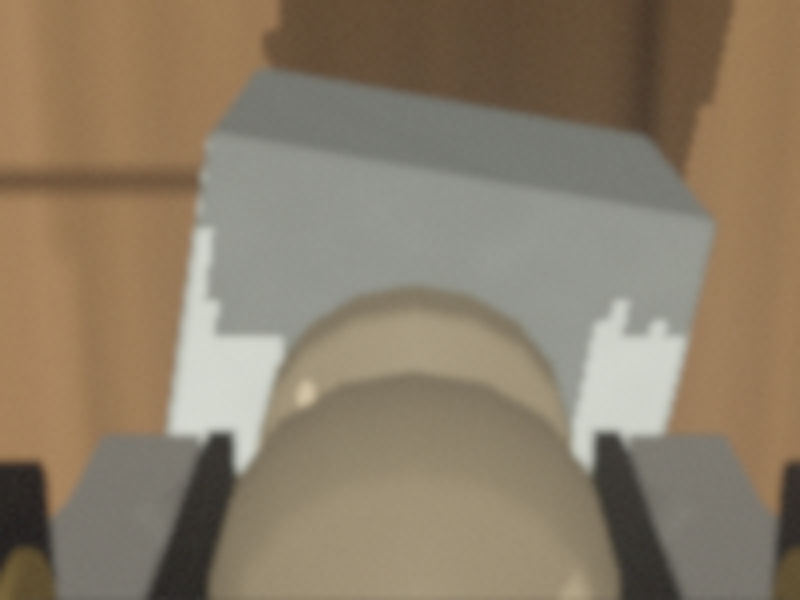

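Far plinth corners are at crop (207,133) and (713,220), and the foot's bottom edge is at (418,288).

```bash
python3 - <<'E'
from h import *
def rd(n,sc,ox,oy,a,b,z,h,foot,zf,r):
    d=np.load(n);K,T=d["K"],d["T"]; f=lambda p,z: ray(K,T,((p[0]+.5)/sc-.5+ox,(p[1]+.5)/sc-.5+oy),z)
    a,b=f(a,z),f(b,z); e=b-a; nn=np.array([e[1],-e[0],0])/np.linalg.norm(e); nn*=np.sign(nn[1])
    print(n,"plinth",((a+b)/2+h*nn).round(4),"foot",(f(foot,zf)+[0,r,0]).round(4))
rd("w8.npz",4,150,120,(207,133),(713,220),.06,.036,(418,288),.06,.022)
rd("w7.npz",800/512,0,0,(324,240),(502,269),.06,.036,(396,300),.080,.022)
rd("w5.npz",800/512,0,0,(299,220),(508,244),.04,.042,(396,297),.06,.022)
E
```

```text
w8.npz plinth [0.4384 0.2653 0.06  ] foot [0.4383 0.2679 0.06  ]
w7.npz plinth [0.4379 0.2661 0.06  ] foot [0.439  0.2649 0.08  ]
w5.npz plinth [ 0.6164 -0.2482  0.04  ] foot [ 0.6149 -0.2473  0.06  ]
```

Call:
carry_out([
  [0,0,-0.002,0,0,0],
  [0,0,-0.003,0,0,0],
  [0.001,0,-0.003,0,0,0],
  [0.002,0,-0.003,0,0,0],
  [0.002,0,-0.002,0,0,0],
  [0.002,0,-0.001,0,0,0],
  [0.002,0,0,0,0,0],
  [0.002,0,0,0,0,0],
])

```text
clock: 29.05
tool_pos: [0.4379, 0.2644, 0.0842]
orientation: [-180.0, -0.0, -90.0]
force: [-4.2, -1.8, 9.8]
opening: 0.0447
gripper_force: 30.0
```

Call:
carry_out([
  [0,0,-0.0003,0,0,0],
  [0,0,-0.0003,0,0,0],
  [0,0,-0.0003,0,0,0],
  [0,0,-0.0003,0,0,0],
  [0,0,-0.0003,0,0,0],
], grip=1)

```text
clock: 29.68
tool_pos: [0.4379, 0.2644, 0.0836]
orientation: [180.0, -0.0, -90.0]
force: [0.2, -0.5, -0.1]
opening: 0.086
gripper_force: 0.0
```

Call:
carry_out([
  [0,0,-0.01,0,0,0],
  [0,0,-0.03,0,0,0],
  [0,0,-0.07,0,0,0],
  [0,0,-0.12,0,0,0],
  [0,0,-0.16,0,0,0],
  [0,0,-0.18,0,0,0],
  [0.02,-0.02,-0.186,0,0,0],
  [0.05,-0.06,-0.186,0,0,0],
])

```text
clock: 30.68
tool_pos: [0.4982, 0.2147, 0.2719]
orientation: [-179.9, 0.1, -89.8]
force: [0.6, 1.1, -0.4]
opening: 0.0876
gripper_force: 0.0
```

Call:
carry_out([
  [0.035,-0.037,0,0,0,0],
  [0.07,-0.075,0,0,0,0],
  [0.1,-0.107,0,0,0,0],
  [0.118,-0.126,0,0,0,0],
  [0.1235,-0.132,0,0,0,0],
  [0.1235,-0.132,0,0,0,0],
])

```text
clock: 31.42
tool_pos: [0.6298, 0.0908, 0.2698]
orientation: [180.0, 0.0, -90.0]
force: [-0.8, 0.5, 0.4]
opening: 0.0878
gripper_force: 0.0
```

```bash
python3 - <<'E'
from h import *
o=telemetry.get_obs();print(o["tool_pos"])
K,T=cam("wrist");im=viewer.snapshot("wrist")[...,::-1]; np.savez("w9.npz",K=K,T=T)
for y in (.089,.091,.093): print((proj(K,T,(.63,y,.032))*800/512).round(1))
cv2.imwrite("pics/w9.png",cv2.resize(im,(800,600),interpolation=cv2.INTER_CUBIC))
E
```

```text
[0.62980067 0.09076424 0.26982272]
[396.2 236.8]
[396.2 239.4]
[396.2 242. ]
```

View pics/w9.png

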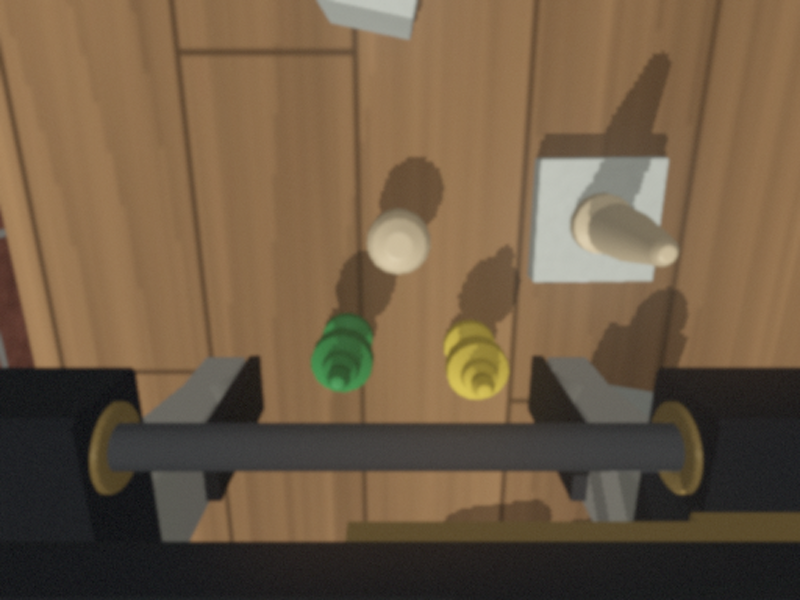

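Button centre is at (398,242), and the spire stands upright on plinth_20. There is clearance to green, yellow and the spire, so I descend.

Call:
carry_out([
  [-0.0015,0,0.02,0,0,0],
  [-0.0015,0,0.07,0,0,0],
  [-0.0015,0,0.12,0,0,0],
  [-0.0015,0,0.17,0,0,0],
  [-0.0015,0,0.21,0,0,0],
  [-0.0015,0,0.238,0,0,0],
  [-0.0015,0,0.251,0,0,0],
  [-0.0015,0,0.2565,0,0,0],
])

```text
clock: 32.48
tool_pos: [0.6299, 0.0931, 0.0134]
orientation: [-180.0, -0.0, -89.9]
force: [-0.6, -0.3, 0.7]
opening: 0.0878
gripper_force: 0.0
```

Call:
carry_out([
  [0,0,0,0,0,0],
  [0,0,0,0,0,0],
  [0,0,0,0,0,0],
  [0,0,0,0,0,0],
  [0,0,0,0,0,0],
  [0,0,0,0,0,0],
  [0,0,0,0,0,0],
], grip=-1)

```text
clock: 33.35
tool_pos: [0.6299, 0.0924, 0.0134]
orientation: [-180.0, -0.0, -90.0]
force: [-2.3, 0.5, 4.6]
opening: 0.0464
gripper_force: 30.0
```

Call:
carry_out([
  [0,0,-0.005,0,0,0],
  [0,0,-0.015,0,0,0],
  [0,0,-0.035,0,0,0],
  [0,0,-0.065,0,0,0],
  [0,0,-0.095,0,0,0],
  [0,0,-0.12,0,0,0],
  [0,0,-0.135,0,0,0],
  [0,0,-0.14,0,0,0],
])

```text
clock: 34.35
tool_pos: [0.6302, 0.0926, 0.1541]
orientation: [-179.9, 0.0, -90.0]
force: [0.1, 0.2, -1.3]
opening: 0.0465
gripper_force: 30.0
```

Call:
carry_out([
  [0.02,-0.001,0,0,0,0],
  [0.055,-0.004,0,0,0,0],
  [0.095,-0.007,0,0,0,0],
  [0.135,-0.01,0,0,0,0],
  [0.165,-0.012,0,0,0,0],
  [0.18,-0.0125,0,0,0,0],
  [0.18,-0.0125,0.01,0,0,0],
  [0.18,-0.0125,0.025,0,0,0],
])

```text
clock: 35.35
tool_pos: [0.6422, -0.0871, 0.1271]
orientation: [180.0, 0.0, -90.0]
force: [-0.2, 0.4, -0.5]
opening: 0.0464
gripper_force: 30.0
```

Call:
carry_out([
  [0,0,0.01,0,0,0],
  [0,0,0.018,0,0,0],
  [0,0,0.024,0,0,0],
  [0,0,0.027,0,0,0],
  [0,0,0.029,0,0,0],
  [0,0,0.03,0,0,0],
  [0,0,0.03,0,0,0],
])

```text
clock: 36.22
tool_pos: [0.6425, -0.0876, 0.0983]
orientation: [-180.0, 0.0, -90.0]
force: [0.1, 0.6, -0.5]
opening: 0.046
gripper_force: 30.0
```

```bash
python3 - <<'E'
from h import *
o=telemetry.get_obs();print(o["tool_pos"])
K,T=cam("wrist");im=viewer.snapshot("wrist")[...,::-1]; np.savez("w10.npz",K=K,T=T)
cv2.imwrite("pics/w10c.png",cv2.resize(im[120:270,150:350],(800,600),interpolation=cv2.INTER_CUBIC))
E
```

```text
[ 0.64247554 -0.08760897  0.09832425]
```

View pics/w10c.png

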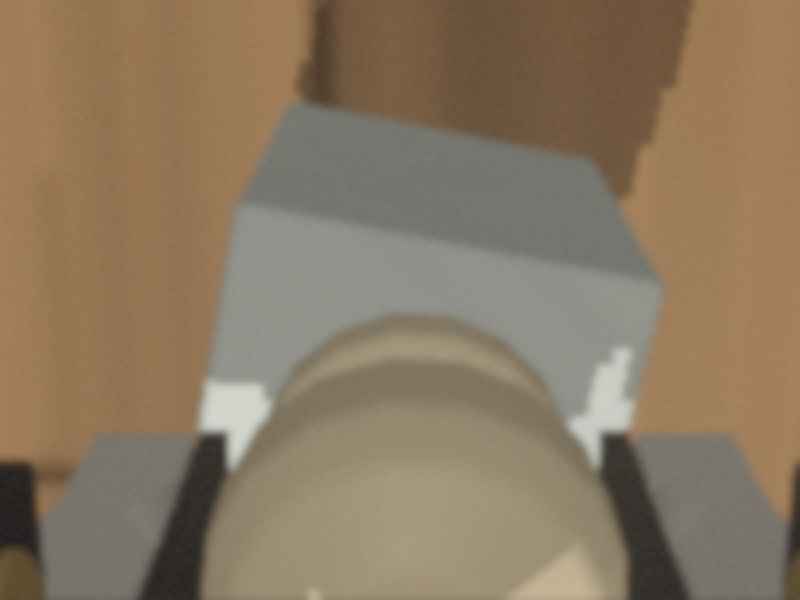

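Plinth_80's far corners are at crop (238,205) and (661,287), and the foot's bottom edge is at (415,315).

```bash
python3 - <<'E'
from h import *
d=np.load("w10.npz");K,T=d["K"],d["T"]; f=lambda p,z: ray(K,T,((p[0]+.5)/4-.5+150,(p[1]+.5)/4-.5+120),z)
a,b=f((238,205),.08),f((661,287),.08); e=b-a; nn=np.array([e[1],-e[0],0])/np.linalg.norm(e); nn*=np.sign(nn[1])
print(np.linalg.norm(e),"plinth",((a+b)/2+.03*nn).round(4),"foot",(f((415,315),.085)+[0,.021,0]).round(4))
E
```

```text
0.05864582809901297 plinth [ 0.6442 -0.0866  0.08  ] foot [ 0.6432 -0.0869  0.085 ]
```

Call:
carry_out([
  [0,-0.0005,0.001,0,0,0],
  [0,-0.0005,0.002,0,0,0],
  [0,-0.0005,0.003,0,0,0],
  [0,-0.0005,0.004,0,0,0],
  [0,-0.0005,0.0047,0,0,0],
  [0,-0.0005,0.0052,0,0,0],
  [0,-0.0005,0.0056,0,0,0],
  [0,-0.0005,0.0056,0,0,0],
])

```text
clock: 37.28
tool_pos: [0.6429, -0.0876, 0.0934]
orientation: [-180.0, -0.0, -90.0]
force: [-2.6, 0.2, 6.5]
opening: 0.0469
gripper_force: 30.0
```

Contact made. I release, rise clear, and move off for a final look.

Call:
carry_out([
  [0,0,-0.0003,0,0,0],
  [0,0,-0.0003,0,0,0],
  [0,0,-0.0003,0,0,0],
  [0,0,-0.0003,0,0,0],
  [0,0,-0.0003,0,0,0],
], grip=1)

```text
clock: 37.9
tool_pos: [0.6429, -0.0876, 0.0927]
orientation: [180.0, 0.0, -90.0]
force: [-0.0, -0.8, 0.0]
opening: 0.0863
gripper_force: 0.0
```

Call:
carry_out([
  [0,0,-0.01,0,0,0],
  [0,0,-0.03,0,0,0],
  [0,0,-0.07,0,0,0],
  [0,0,-0.11,0,0,0],
  [0,0,-0.15,0,0,0],
  [0,0,-0.18,0,0,0],
  [0,0,-0.2,0,0,0],
  [0,0,-0.2,0,0,0],
])

```text
clock: 38.9
tool_pos: [0.6436, -0.0876, 0.2956]
orientation: [-179.8, 0.0, -90.0]
force: [0.3, 0.7, -1.4]
opening: 0.0875
gripper_force: 0.0
```

Call:
carry_out([
  [0.03,0.01,0,0,0,0],
  [0.08,0.02,0,0,0,0],
  [0.14,0.04,0,0,0,0],
  [0.2,0.06,0,0,0,0],
  [0.26,0.08,0,0,0,0],
  [0.31,0.1,0,0,0,0],
  [0.35,0.12,0,0,0,0],
  [0.37,0.13,0,0,0,0],
])

```text
clock: 39.9
tool_pos: [0.5112, -0.4593, 0.2917]
orientation: [179.9, 0.1, -90.1]
force: [-0.3, -0.5, 0.3]
opening: 0.0875
gripper_force: 0.0
```

```bash
python3 - <<'E'
from h import *
a=viewer.snapshot("scene")[...,::-1]; b=viewer.snapshot("top")[...,::-1]
cv2.imwrite("pics/fin.png",np.vstack([cv2.resize(a[95:270,60:400],(680,350),interpolation=cv2.INTER_CUBIC),cv2.resize(b[145:270,90:430],(680,250),interpolation=cv2.INTER_CUBIC)]))
E
```

```text
(no output)
```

View pics/fin.png

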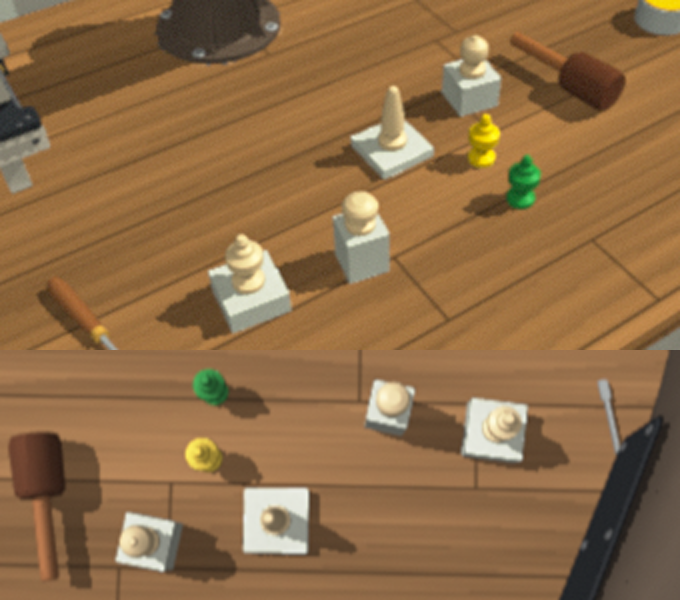

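All four stand upright and centred on their plinths. The mallet, gouge and look-alikes have not moved. Handing in.

```bash
python3 -c "
from plant import workorder
print(workorder.close_job())"
```

```text
the job is handed in; nothing more can be done
None
```

All four finials are standing upright near the middle of their plinths (spire on 20, urn on 40, ball on 60, button on 80), the mallet, gouge and look-alikes were not touched, and the job is handed in at about 40 s on the robot's clock; the hand-in gave no verdict.

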